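# Open a stuck reagent bottle in its dock

## Task

The wide white cap of the larger reagent bottle in the white dock is stuck. Hold it firmly and break it loose with a short hard twist anticlockwise (seen from above), spin it on until it comes free, lift it off and set it down, top up, in the shallow steel tray. Do not wrench the bottle round or pull it up in the dock, do not drop the cap, and leave the other things on the bench where they are.

Things in the scene. Friction and masses are not known exactly. Their poses are not given: they have to be found in the camera images.
- cap: Ribbed round white plastic cap of the larger bottle, 50 mm diameter, 32 mm tall, about 60 g, hollow in its lower 16 mm. Origin: centre of its underside (skirt edge), z up. Stuck at the start: breaking it loose anticlockwise (positive about z) takes 0.35 to 0.6 N m; this eases off and from 40 degrees on it turns freely until its stop. The bottle's shoulder lies 10 mm below the skirt.
- cap_top (a point): Centre of the cap's flat top, 32 mm above the origin of cap. The cap locks like a twist-lock lid: two lugs inside it sit under a flange of the bottle, which holds it down with 2 mm of play.
- mouth (a point): Centre of the larger bottle's rim, 125 mm above the bench, fixed; the cap's underside starts 16 mm below it. Somewhere from 45 to 130 degrees of turn, different each time and not visible, the lugs reach gaps in the flange and the cap lifts straight off; about 15 degrees further they meet a hard stop (turning gently to the stop, then lifting, always works).
- dock: White plastic base, fixed, 210 x 112 x 20 mm, with two bottles. Origin on the bench under the larger bottle's axis; its x axis points to the smaller bottle (62 mm diameter, 100 mm tall, with a 34 mm grey cap), 105 mm away, which stays closed. The cap's x axis starts parallel to this x axis.
- bottle_turn (a joint): How far the larger bottle has been turned in its dock, rad, 0 at the start, positive anticlockwise from above. It slips only when wrenched with more than about 0.85 N m, and stays where it slips to.
- bottle_lift (a joint): How far the larger bottle has been pulled up in its dock, m, 0 at the start. It slips only when pulled with more than about 20 N, and drops no further by itself.
- tray: Shallow rectangular steel tray, loose, 140 (x) x 150 (y) x 16 mm, walls and floor 3 mm. Origin: centre of its underside.
- tray_floor (a point): Centre of the tray's inner floor, 3 mm above its underside.
- tip_box: Blue box of pipette tips, 120 x 85 x 53 mm, loose. Origin: centre of its underside. Leave alone.
- beaker: Glass beaker, 72 mm diameter, 85 mm tall, loose. Origin: centre of its underside. Leave alone.
- specimen_jar: Clear jar with a grey lid, 54 mm diameter, 65 mm tall, loose. Origin: centre of its underside. Leave alone.
- timer: Small square white lab timer lying flat, 60 x 60 x 18 mm, loose. Origin: centre of its underside. Leave alone.
- stopper: Black rubber stopper standing on its narrow end, 36 mm at the top, 30 mm tall, loose. Origin: centre of its underside. Leave alone.
Mind the look-alikes: they are no part of the job. Several things have the shape of the tray; the one meant has the colours described above.

How it is judged:
By the outcome, as a careful person would: the job done as asked, in the order asked, and still so for the second after the job is handed in, with the robot touching nothing.
It also fails if it takes over 64 s, if anything falls off the work surface, if the arm or the gripper's body presses on something with over 40 N, if the wrist force passes 120 N, or if a joint passes its speed limit or range.

## Robot

A 7-joint arm with a two-finger parallel gripper is mounted at the origin on the work surface. World frame = base frame: x ahead of the robot, y to its left, z up, the work surface at z = 0. Lengths are in m, angles in rad, forces in N, time in s.
With the tool pointing down it reaches from about 0.425 to 0.975 m from the base axis. Payload 16.7 kg.
Tool frame: the origin (TCP) lies midway between the tips of the shut fingers; the grasp point (between the pads) lies 19 mm behind it; y points along the fingers, z is the direction in which the jaws open and shut, and the axes are right-handed (so a half turn about y gives the same grasp; the last joint's range is limited). The gripper opens to 85 mm and grips with 20 to 120 N. Pads are 22 mm wide; open, the fingers measure 114 mm over their backs; the gripper's body (76 mm by 85 mm) begins 54 mm behind the grasp point. The pads swing forward as they close: fully open they stand 13 mm farther back than shut.
Start: joints at [0.963, 0.426, 0.074, 1.606, -0.034, 1.111, -0.067], TCP at [0.299, -0.605, 0.231] pointing down, gripper open.
Joint ranges: [-2.85, 2.85], [-0.5, 2.14], [-1.23, 1.37], [0.21, 2.46], [-1.02, 4.16], [0.16, 2.05], [-2.73, 2.73]. Speed limits (rad/s): [1.89, 1.89, 2.39, 2.39, 3.01, 3.01, 3.01].

## Interface

Orientations are given as a rotation vector (axis times angle).
In Python, from rig import ctrl, cams, search_frame, regions_of gives the robot as it stands.
- The arm moves only by the tool arm_command, never from a script. Its arguments are lists of equal length, an entry for each row: "rotation": the turn, a rotation vector about the tool's x, y, z in rad, a list of three; "translation": the shift along the tool's x, y, z in mm, a list of three; "gripper": the opening, from 0 (shut) to 1 (fully open). In form: {"rotation": [[wx, wy, wz], ...], "translation": [[dx, dy, dz], ...], "gripper": [gripper, ...]}. A call has 1 to 5 rows; each row shifts and turns the commanded pose from where the row before left it, along the tool's axes as they then stand; what a row does not reach is not made up. A row lasts 1/12 s, in which the tool goes at most 41.7 mm and 7.16 degrees, less where a joint would pass 70% of its speed; a pose out of reach is approached as far as the arm can. A call with a gripper value outside its range is refused whole. The fingers move at their own pace and stop on an object; the grip force is fixed at half the most. Time passes only in rows, so rows that do not move let the fingers close. It gives the time, the measured TCP pose, the force and the opening at its end, in the units of the state.
- ctrl.sense(): the state, without advancing time (a new reading comes with each control period).
- cams.read_camera(name): name is "scene" or "top"; returns a dict with "img" (480x640x3 uint8, red, green, blue), "fovy" (degrees; the focal length in pixels is half the picture's height over the tangent of half this angle, whatever the lens; pixels are square), "cx", "cy" (the principal point, pixels), "k1" (the pictures are not rectified: a ray, as slopes to the right and down, at radius r is drawn at 1 + k1 r^2 times it, then the intrinsics apply), "R" (3x3) and "t" (3): a world point X has camera coordinates R X + t. Camera axes: x right, y down, z forward; pixel columns grow to the right and rows downward; lengths in m; the calibration is good to about 2 mm. A picture is of the moment at which its call begins. There is no depth.
- ctrl.close_job(): hands the job in, once; it reports no verdict.
Trained networks look in the newest picture that a camera, given by its name, has taken for a name from the list of things; names that differ only in an ending like _2 or _b are one class to them, and where a whole thing is asked for, a point or a joint stands for the part that bears it (a point fixed in the world has none). Each returns a list of dicts, best first, with "p" (0 to 1); they miss things now and then, are a little off and sometimes report something else, mostly with a low value. They report only what shows in the picture. A call takes as long as a camera call. They do not tell look-alikes from the thing itself.
- search_frame(camera, name): "at" ([column, row] in pixels, amid what is visible of it).
- regions_of(camera, name): "region" (480x640 bool, what is visible of it) and "at" ([column, row] in pixels, amid what is visible of it).
The state is a dict: "time": time; "joint_positions": joint angles; "qvel": joint speeds; "tau": joint torques, N m; "tcp_pos": TCP position; "eef_rot": TCP orientation; "force": force on the tool from outside, world axes, zero at the start; "moment": the same for the moment, N m; "grip_width": finger opening in m.
Only numpy, scipy, OpenCV 4.12 (cv2) and the standard library are available. Lean on these libraries where they do the work, as an engineer would, in place of code of your own. Each camera call takes 0.05 s, during which the arm holds its last target.

## Working session

There is one attempt and no reset: what is moved stays moved. The work goes in short steps, Python scripts to look and compute and a tool call to move; the robot and the scene stay as the last step left them, time stands still between calls to the robot, and variables do not carry over. Pictures are saved under pics/ and viewed, and the job is handed in when it is done.

Besides the shell and the picture viewer there is one more tool, called by a JSON object that holds its "name" and its "arguments". arm_command: Moves the arm, as the interface text tells. Its arguments: {"type":"object","properties":{"rotation":{"type":"array","items":{"type":"array","items":{"type":"number"}}},"translation":{"type":"array","items":{"type":"array","items":{"type":"number"}}},"gripper":{"type":"array","items":{"type":"number"}}},"required":["rotation","translation","gripper"]}

```bash
ls; mkdir -p pics; python3 - <<'E'
from rig import ctrl, cams, search_frame, regions_of
import cv2,numpy as np
s=ctrl.sense()
for k,v in s.items(): print(k,np.round(v,4))
for c in ("scene","top"):
    d=cams.read_camera(c); cv2.imwrite(f"pics/{c}0.png",d["img"][:,:,::-1])
    print(c,d["fovy"],d["cx"],d["cy"],d["k1"],np.round(d["R"],4).tolist(),np.round(d["t"],4).tolist())
    for n in ("cap","tray","dock","mouth","tip_box","beaker","specimen_jar","timer","stopper"):
        try: print(n,[(np.round(a["at"]).tolist(),round(a["p"],2)) for a in search_frame(c,n)][:4])
        except Exception as e: print(n,e)
print(ctrl.sense()["time"])
E
```

```text
pics
time 0.0
joint_positions [ 0.9625  0.4268  0.0739  1.6066 -0.0341  1.1108 -0.0671]
qvel [-0.0006 -0.0023  0.0001  0.0001  0.0004  0.0002 -0.0004]
tau [ 5.00000e-04 -9.49832e+01  3.76070e+00 -4.63514e+01  1.90000e-02
  1.02000e-02  0.00000e+00]
tcp_pos [ 0.2987 -0.6048  0.2306]
eef_rot [-0.4596  1.9678 -1.9654]
force [ 0.6092  0.2712 -0.0779]
moment [-0.0371 -0.0208 -0.0039]
grip_width 0.0854
scene 56.229665013073564 324.25195205466264 239.13682389312265 -0.05129319257796348 [[-0.4514, 0.8923, -0.0088], [0.6576, 0.326, -0.6791], [-0.6031, -0.3124, -0.734]] [0.2891, -0.207, 1.3509]
cap [([340.0, 254.0], 0.76)]
tray [([254.0, 238.0], 0.86), ([502.0, 331.0], 0.73), ([446.0, 268.0], 0.63)]
dock [([333.0, 309.0], 0.83)]
mouth [([330.0, 310.0], 0.85)]
tip_box [([500.0, 330.0], 0.6), ([208.0, 282.0], 0.3)]
beaker [([445.0, 422.0], 0.78), ([453.0, 389.0], 0.64)]
specimen_jar [([180.0, 309.0], 0.7), ([339.0, 274.0], 0.16)]
timer [([209.0, 282.0], 0.84)]
stopper [([453.0, 387.0], 0.81), ([332.0, 310.0], 0.53)]
top 45.623365239091314 311.01226019164096 235.7009197803719 -0.12342667809931325 [[-0.0148, -0.9998, -0.0092], [-0.9977, 0.0154, -0.0665], [0.0666, 0.0082, -0.9977]] [-0.063, 0.5001, 1.6602]
cap [([297.0, 234.0], 0.85)]
tray [([231.0, 294.0], 0.93), ([403.0, 323.0], 0.9), ([384.0, 250.0], 0.84), ([461.0, 227.0], 0.68)]
dock [([296.0, 214.0], 0.67)]
mouth [([293.0, 216.0], 0.77)]
tip_box [([175.0, 246.0], 0.94)]
beaker [([174.0, 245.0], 0.64), ([188.0, 160.0], 0.62)]
specimen_jar [([390.0, 157.0], 0.71)]
timer []
stopper []
1.0
```

View pics/scene0.png

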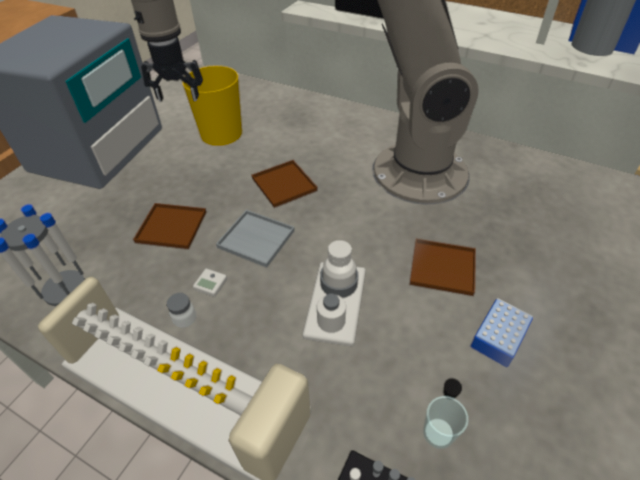

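View pics/top0.png

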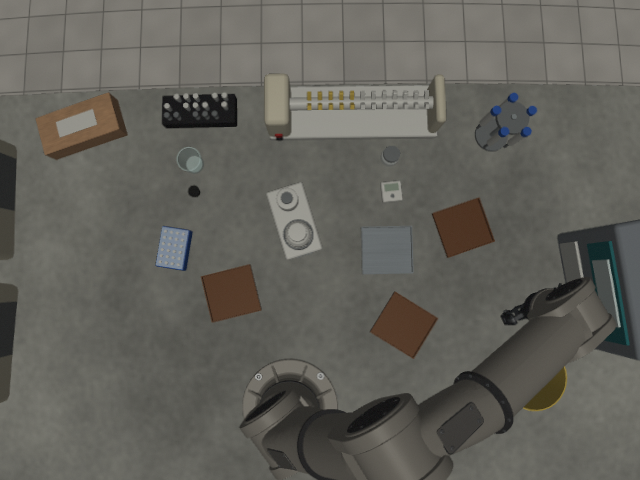

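```bash
cat > h.py <<'E'
import numpy as np,cv2
from scipy.spatial.transform import Rotation as Ro
from scipy.optimize import least_squares
from rig import ctrl, cams, search_frame, regions_of
class C:
    def __init__(s,d):
        s.f=240/np.tan(np.radians(d["fovy"])/2); s.cx,s.cy,s.k=d["cx"],d["cy"],d["k1"]; s.R=np.array(d["R"]); s.t=np.array(d["t"]); s.img=d["img"]
    def proj(s,X):
        p=np.atleast_2d(X)@s.R.T+s.t; u=p[:,:2]/p[:,2:]; u=u*(1+s.k*(u**2).sum(1,keepdims=True)); return u*s.f+[s.cx,s.cy]
    def onz(s,px,z):
        q=(np.atleast_2d(px).astype(float)-[s.cx,s.cy])/s.f; u=q.copy()
        for _ in range(20): u=q/(1+s.k*(u**2).sum(1,keepdims=True))
        d=np.c_[u,np.ones(len(u))]@s.R; o=-s.R.T@s.t
        return o+d*((z-o[2])/d[:,2:])
def cam(n): return C(cams.read_camera(n))
E
python3 - <<'E'
from h import *
K={}
for c in ("scene","top"):
    K[c]=cam(c)
    r=regions_of(c,"cap")[0]; m=r["region"]; ys,xs=np.where(m); print(c,"cap",r["p"],m.sum(),xs.min(),xs.max(),ys.min(),ys.max())
    print(' centroid@z.125',K[c].onz([xs.mean(),ys.mean()],.125).round(4))
    im=K[c].img[:,:,::-1].copy(); im[m]=im[m]//2+np.array([0,0,127],np.uint8)
    for r in regions_of(c,"tray")[:5]:
        m=r["region"].astype(np.uint8); q=cv2.minAreaRect(np.argwhere(m)[:,::-1].astype(np.float32))
        bx=cv2.boxPoints(q); cc=K[c].onz(bx,0.014); print(' tray',round(r["p"],2),np.round(r["at"]),K[c].img[m>0].mean(0).round(), cc.mean(0).round(4),np.round(np.linalg.norm(np.diff(cc[:3],axis=0),axis=1),3), np.degrees(np.arctan2(*(cc[1]-cc[0])[1::-1])).round(1))
    for r in regions_of(c,"dock")[:1]:
        m=r["region"].astype(np.uint8); print(' dock',m.sum()); im[m>0]=im[m>0]//2+np.array([0,100,0],np.uint8)
    cv2.imwrite(f"pics/{c}1.png",cv2.resize(im[180:360,200:440],None,fx=3,fy=3))
E
```

```text
scene cap 0.5 1801 423 468 396 447
 centroid@z.125 [[0.755  0.2769 0.125 ]]
 tray 0.87 [256. 239.] [125. 130. 129.] [ 0.4611 -0.2926  0.014 ] [0.168 0.203] -161.3
 tray 0.82 [445. 265.] [97. 57. 26.] [0.3403 0.1742 0.014 ] [0.156 0.163] -167.3
 tray 0.73 [284. 181.] [93. 55. 24.] [ 0.2411 -0.3312  0.014 ] [0.181 0.179] 148.3
 tray 0.6 [168. 228.] [92. 55. 24.] [ 0.5272 -0.5169  0.014 ] [0.172 0.204] -141.2
 dock 3237
top cap 0.61 249 289 305 223 241
 centroid@z.125 [[ 0.5032 -0.0338  0.125 ]]
 tray 0.75 [406. 321.] [81. 57. 41.] [ 0.235  -0.3372  0.014 ] [0.14  0.151] -32.4
 tray 0.71 [386. 249.] [ 99. 104. 105.] [ 0.4553 -0.2921  0.014 ] [0.151 0.139] -90.9
 tray 0.7 [230. 295.] [82. 59. 43.] [0.3336 0.1667 0.014 ] [0.157 0.144] -76.8
 tray 0.63 [459. 229.] [75. 51. 36.] [ 0.5194 -0.5206  0.014 ] [0.153 0.144] -72.5
```

```bash
python3 - <<'E'
from h import *
a=cv2.imread("pics/scene0.png")[225:345,290:380]; b=cv2.imread("pics/top0.png")[175:265,260:330]
cv2.imwrite("pics/z.png",np.hstack([cv2.resize(a,(450,600),interpolation=cv2.INTER_CUBIC),np.vstack([cv2.resize(b,(350,450),interpolation=cv2.INTER_CUBIC),np.zeros((150,350,3),np.uint8)])]))
E
```

```text
(no output)
```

View pics/z.png

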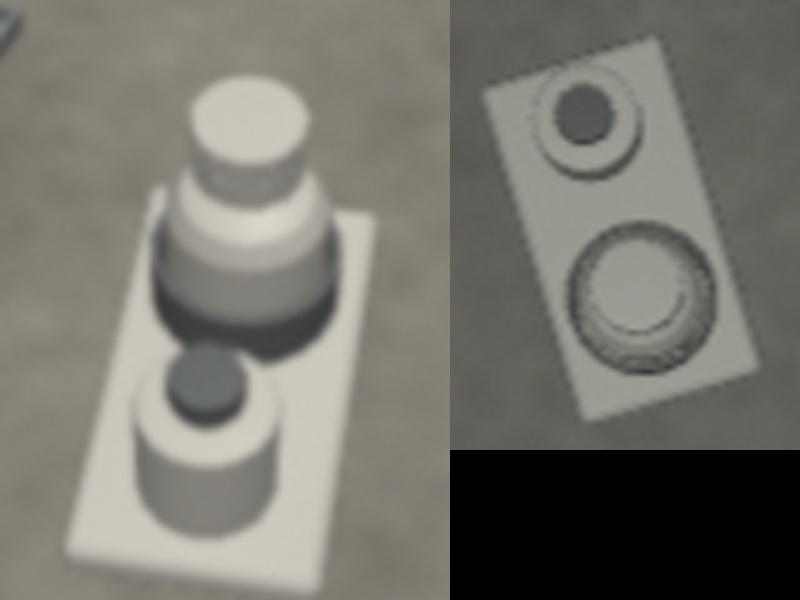

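```bash
python3 - <<'E'
from h import *
K={c:cam(c) for c in("scene","top")}
S=lambda x,y:(290+x/5-.4,225+y/5-.4); T=lambda x,y:(260+(x-450)/5-.4,175+y/5-.4)
print(K["scene"].onz(S(249,119),.141),K["top"].onz(T(637,286),.141))
# ellipse extents of cap top scene: left/right 190,309 -> diameter
print(K["scene"].onz([S(190,119),S(309,119)],.141), K["top"].onz([T(588,288),T(686,288)],.141))
print("dock top", K["top"].onz([T(485,93),T(655,37),T(759,366),T(586,420)],.02))
print("dock scene", K["scene"].onz([S(72,548),S(375,214)],.02))
print("grey cap", K["top"].onz(T(584,114),.1),K["scene"].onz(S(207,370),.1))
E
```

```text
[[ 0.50558215 -0.03083282  0.141     ]] [[ 0.50196954 -0.03363924  0.141     ]]
[[ 0.51669819 -0.05324159  0.141     ]
 [ 0.4942834  -0.00805141  0.141     ]] [[ 0.50129241 -0.00694058  0.141     ]
 [ 0.50046507 -0.06029246  0.141     ]]
dock top [[ 0.62660651  0.05865064  0.02      ]
 [ 0.65827342 -0.04221205  0.02      ]
 [ 0.46286481 -0.10049696  0.02      ]
 [ 0.4327685   0.00122396  0.02      ]]
dock scene [[ 0.66053026 -0.03772735  0.02      ]
 [ 0.43579799  0.00465873  0.02      ]]
grey cap [[ 0.60228826 -0.00378418  0.1       ]] [[ 0.60345195 -0.00230535  0.1       ]]
```

```bash
cat >> h.py <<'E'
def rel(target):
    s=ctrl.sense(); R=Ro.from_rotvec(s["eef_rot"]).as_matrix()
    print("t",round(s["time"],2),"tcp",np.round(s["tcp_pos"],4),"w",round(s["grip_width"],4),"F",np.round(s["force"],1),"M",np.round(s["moment"],2))
    print("q",np.round(s["joint_positions"],3)); print("axes x,y,z (cols):\n",R.round(3)); print("jaw yaw",np.degrees(np.arctan2(R[1,2],R[0,2])).round(2))
    print("delta tool mm",(1000*R.T@(np.array(target)-s["tcp_pos"])).round(1))
    # tilt correction rotvec in tool frame to bring y to down
    y=R[:,1]; w=np.cross(y,[0,0,-1]); print("tilt fix tool",(R.T@w).round(4))
E
python3 -c "
from h import *
rel([.5035,-.0325,.231])"
```

```text
t 1.5 tcp [ 0.2989 -0.6052  0.2313] w 0.0852 F [-0.7  0.2 -0.1] M [-0.04  0.02  0.01]
q [ 0.963  0.426  0.074  1.606 -0.034  1.111 -0.067]
axes x,y,z (cols):
 [[-0.897  0.     0.443]
 [-0.443  0.    -0.897]
 [-0.    -1.    -0.   ]]
jaw yaw -63.72
delta tool mm [-4.370e+02  4.000e-01 -4.229e+02]
tilt fix tool [ 0.      0.     -0.0001]
```

{"name": "arm_command", "arguments": {"rotation": [[0,0,0],[0,0,0],[0,0,0],[0,0,0],[0,0,0]], "translation": [[-27,0,-26],[-27,0,-26],[-27,0,-26],[-27,0,-26],[-27,0,-26]], "gripper": [1,1,1,1,1]}}

```text
time: 1.92
tcp_pos: [0.3626, -0.4272, 0.2314]
eef_rot: [-0.459, 1.966, -1.967]
force: [0.8, -0.1, 0.4]
grip_width: 0.0855
```

{"name": "arm_command", "arguments": {"rotation": [[0,0,0],[0,0,0],[0,0,0],[0,0,0],[0,0,0]], "translation": [[-27,0,-26],[-27,0,-26],[-27,0,-26],[-27,0,-26],[-27,0,-26]], "gripper": [1,1,1,1,1]}}

```text
time: 2.33
tcp_pos: [0.4261, -0.2508, 0.2316]
eef_rot: [-0.459, 1.966, -1.967]
force: [1.6, -0.3, -0.6]
grip_width: 0.0853
```

{"name": "arm_command", "arguments": {"rotation": [[0,0,0],[0,0,0],[0,0,0],[0,0,0],[0,0,0]], "translation": [[-27,0,-26],[-27,0,-26],[-27,0,-26],[-27,0,-26],[-27,0,-26]], "gripper": [1,1,1,1,1]}}

```text
time: 2.75
tcp_pos: [0.4897, -0.0744, 0.2317]
eef_rot: [-0.458, 1.966, -1.967]
force: [0.4, -1.0, 0.2]
grip_width: 0.0851
```

```bash
python3 -c "
from h import *
rel([.5035,-.0325,.231])
K=cam('top');rel([.5035,-.0325,.231])
s=cam('scene'); cv2.imwrite('pics/s2.png',s.img[:,:,::-1])"
```

```text
t 2.75 tcp [ 0.4897 -0.0744  0.2317] w 0.0851 F [ 0.4 -1.   0.2] M [ 0.04 -0.01  0.03]
q [ 0.275  0.146 -0.279  1.985  0.047  1.015 -1.138]
axes x,y,z (cols):
 [[-0.897  0.001  0.443]
 [-0.443 -0.    -0.897]
 [-0.001 -1.     0.   ]]
jaw yaw -63.73
delta tool mm [-31.    0.7 -31.4]
tilt fix tool [-0.0005 -0.     -0.0006]
t 2.8 tcp [ 0.492  -0.0672  0.2319] w 0.0856 F [ 1.7 10.3 -0.3] M [ 0.53 -0.07 -0.02]
q [ 0.269  0.148 -0.287  1.983  0.046  1.015 -1.145]
axes x,y,z (cols):
 [[-0.894  0.002  0.449]
 [-0.449  0.002 -0.894]
 [-0.003 -1.    -0.001]]
jaw yaw -63.35
delta tool mm [-25.8   1.  -25.8]
tilt fix tool [ 0.0011 -0.     -0.003 ]
```

{"name": "arm_command", "arguments": {"rotation": [[0,0,0],[0,0,0],[0,0,0],[0,0,0]], "translation": [[-23,0,-23],[0,0,0],[0,0,0],[0,0,0]], "gripper": [1,1,1,1]}}

```text
time: 3.18
tcp_pos: [0.4996, -0.0458, 0.2313]
eef_rot: [-0.459, 1.966, -1.967]
force: [0.4, 0.6, -0.6]
grip_width: 0.0856
```

```bash
python3 -c "
from h import *
s=cam('scene'); im=s.img[:,:,::-1].copy(); 
k=cam('top'); cv2.imwrite('pics/s3.png',np.hstack([cv2.resize(im[140:340,240:440],(400,400)),cv2.resize(k.img[140:340,200:400,::-1],(400,400))]))
rel([.5035,-.0325,.160])"
```

```text
t 3.28 tcp [ 0.4996 -0.0463  0.2313] w 0.0852 F [-0.4 -0.5  0.2] M [ 0.07 -0.04  0.02]
q [ 0.235  0.159 -0.3    1.971  0.055  1.019 -1.203]
axes x,y,z (cols):
 [[-0.897 -0.     0.442]
 [-0.442 -0.    -0.897]
 [ 0.    -1.     0.   ]]
jaw yaw -63.78
delta tool mm [ -9.6  71.3 -10.6]
tilt fix tool [-0.0002 -0.      0.0001]
```

View pics/s3.png

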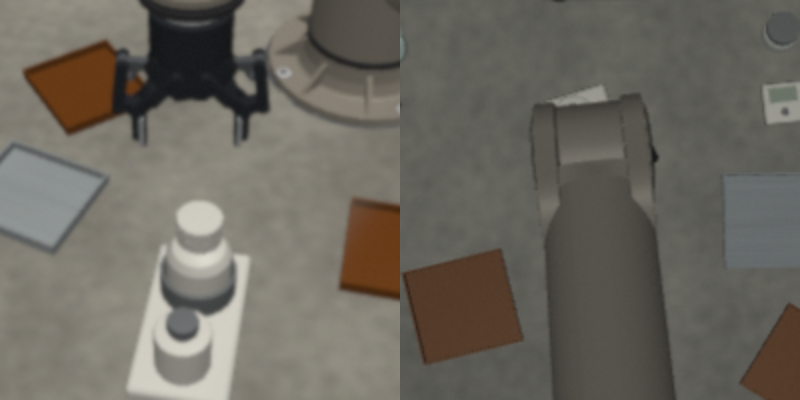

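{"name": "arm_command", "arguments": {"rotation": [[0,0,0],[0,0,0],[0,0,0],[0,0,0],[0,0,0]], "translation": [[-10,0,-10],[0,30,0],[0,30,0],[0,0,0],[0,0,0]], "gripper": [1,1,1,1,1]}}

```text
time: 3.7
tcp_pos: [0.5034, -0.0326, 0.1709]
eef_rot: [-0.461, 1.969, -1.967]
force: [0.9, 0.7, 1.0]
grip_width: 0.0853
```

```bash
python3 -c "
from h import *
s=cam('scene'); im=s.img[:,:,::-1].copy(); 
cv2.imwrite('pics/s4.png',cv2.resize(im[170:290,280:400],(600,600),interpolation=cv2.INTER_CUBIC))
rel([.5035,-.0325,.103])"
```

```text
t 3.75 tcp [ 0.5044 -0.0325  0.1721] w 0.0857 F [ 0.8  0.  -0.3] M [-0.02  0.03  0.04]
q [ 0.206  0.235 -0.307  2.025  0.09   0.895 -1.262]
axes x,y,z (cols):
 [[-0.897 -0.     0.442]
 [-0.442  0.    -0.897]
 [ 0.    -1.    -0.   ]]
jaw yaw -63.77
delta tool mm [ 0.8 69.1 -0.4]
tilt fix tool [0.0002 0.     0.0003]
```

View pics/s4.png

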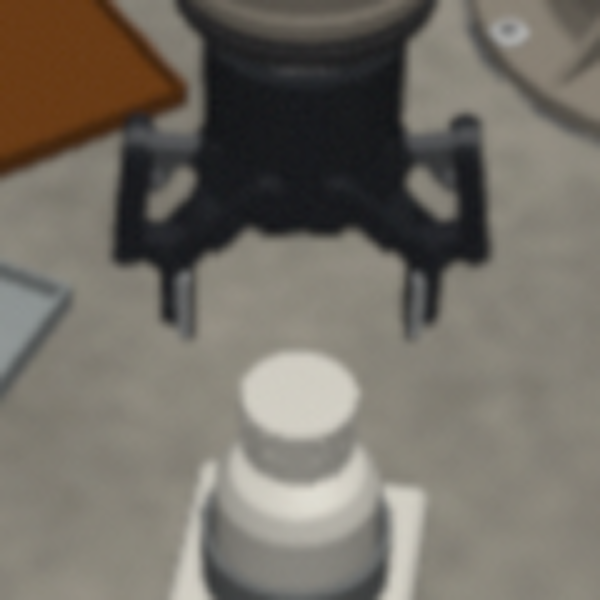

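{"name": "arm_command", "arguments": {"rotation": [[0,0,0],[0,0,0],[0,0,0],[0,0,0],[0,0,0]], "translation": [[0,20,0],[0,20,0],[0,18,0],[0,10,0],[0,0,0]], "gripper": [1,1,1,1,1]}}

```text
time: 4.17
tcp_pos: [0.5042, -0.0322, 0.103]
eef_rot: [-0.46, 1.967, -1.967]
force: [-0.6, -0.1, -0.4]
grip_width: 0.0854
```

```bash
python3 -c "
from h import *
s=cam('scene'); im=s.img[:,:,::-1].copy(); 
cv2.imwrite('pics/s5.png',cv2.resize(im[190:310,280:400],(600,600),interpolation=cv2.INTER_CUBIC))
rel([.5035,-.0325,.103])
c=ctrl.sense(); p=c['tcp_pos']; print(s.proj([p,p+[0,0,.03]]))"
```

```text
t 4.22 tcp [ 0.5046 -0.0322  0.104 ] w 0.0851 F [-0.6 -0.2  0.8] M [-0.03 -0.01 -0.02]
q [ 0.187  0.331 -0.294  2.08   0.139  0.749 -1.306]
axes x,y,z (cols):
 [[-0.897 -0.     0.442]
 [-0.442  0.    -0.897]
 [ 0.    -1.    -0.   ]]
jaw yaw -63.74
delta tool mm [ 1.1  1.  -0.2]
tilt fix tool [0. 0. 0.]
[[338.77977668 259.15866798]
 [338.99078927 250.07113597]]
```

View pics/s5.png

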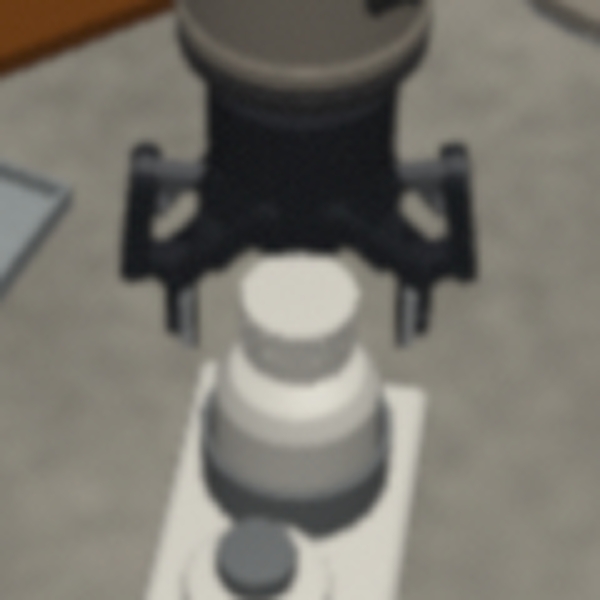

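{"name": "arm_command", "arguments": {"rotation": [[0,0,0],[0,0,0],[0,0,0],[0,0,0],[0,0,0]], "translation": [[0,0,0],[0,0,0],[0,0,0],[0,0,0],[0,0,0]], "gripper": [0,0,0,0,0]}}

```text
time: 4.63
tcp_pos: [0.5051, -0.0318, 0.1045]
eef_rot: [-0.457, 1.965, -1.966]
force: [-1.2, 1.0, 10.4]
grip_width: 0.0489
```

{"name": "arm_command", "arguments": {"rotation": [[0,0,0],[0,0,0],[0,0,0]], "translation": [[0,0,0],[0,0,0],[0,0,0]], "gripper": [0,0,0]}}

```text
time: 4.88
tcp_pos: [0.5051, -0.0318, 0.1046]
eef_rot: [-0.457, 1.965, -1.966]
force: [-1.5, 0.4, 10.1]
grip_width: 0.0488
```

```bash
python3 -c "
from h import *
s=cam('scene'); im=s.img[:,:,::-1].copy(); 
cv2.imwrite('pics/s6.png',cv2.resize(im[190:310,280:400],(600,600),interpolation=cv2.INTER_CUBIC))
rel([.5035,-.0325,.103])"
```

```text
t 4.93 tcp [ 0.5052 -0.0318  0.1046] w 0.0488 F [-1.8  1.  10.3] M [ 0.2   0.42 -0.04]
q [ 0.186  0.33  -0.294  2.08   0.139  0.748 -1.307]
axes x,y,z (cols):
 [[-0.897  0.002  0.443]
 [-0.443  0.    -0.897]
 [-0.002 -1.     0.001]]
jaw yaw -63.72
delta tool mm [ 1.8  1.6 -0.1]
tilt fix tool [-0.0009  0.     -0.0018]
```

View pics/s6.png

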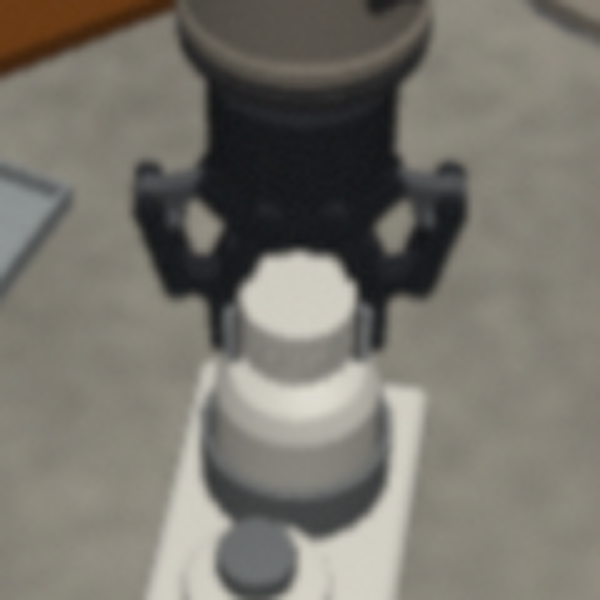

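{"name": "arm_command", "arguments": {"rotation": [[0,0,0],[0,-0.05,0],[0,-0.05,0]], "translation": [[0.5,-1.5,0],[0,0,0],[0,0,0]], "gripper": [0,0,0]}}

```text
time: 5.18
tcp_pos: [0.5035, -0.0319, 0.1052]
eef_rot: [-0.549, 1.904, -1.904]
force: [-4.3, -2.3, 0.8]
grip_width: 0.0488
```

```bash
python3 -c "
from h import *
rel([.5035,-.0325,.103])"
```

```text
t 5.18 tcp [ 0.5035 -0.0319  0.1052] w 0.0488 F [-4.3 -2.3  0.8] M [-0.43  0.8  -0.32]
q [ 0.205  0.329 -0.316  2.08   0.147  0.753 -1.212]
axes x,y,z (cols):
 [[-0.847 -0.     0.532]
 [-0.532  0.    -0.847]
 [ 0.    -1.    -0.   ]]
jaw yaw -57.86
delta tool mm [0.4 2.2 0.5]
tilt fix tool [0.0003 0.     0.0002]
```

{"name": "arm_command", "arguments": {"rotation": [[0,-0.12,0],[0,-0.12,0],[0,0,0]], "translation": [[0,0,0],[0,0,0],[0,0,0]], "gripper": [0,0,0]}}

```text
time: 5.43
tcp_pos: [0.5052, -0.0342, 0.1057]
eef_rot: [-0.742, 1.744, -1.749]
force: [6.8, -10.5, -2.1]
grip_width: 0.0487
```

```bash
python3 -c "
from h import *
rel([.5035,-.0325,.103])
s=cam('scene'); im=s.img[:,:,::-1].copy(); 
cv2.imwrite('pics/s7.png',cv2.resize(im[190:310,280:400],(600,600),interpolation=cv2.INTER_CUBIC))
"
```

```text
t 5.43 tcp [ 0.5052 -0.0342  0.1057] w 0.0487 F [  6.8 -10.5  -2.1] M [-2.27 -1.62 -0.07]
q [ 0.249  0.335 -0.364  2.076  0.174  0.756 -0.989]
axes x,y,z (cols):
 [[-0.693  0.003  0.721]
 [-0.721 -0.002 -0.693]
 [-0.001 -1.     0.003]]
jaw yaw -43.86
delta tool mm [-0.   2.7 -2.4]
tilt fix tool [-0.0032 -0.     -0.0008]
```

View pics/s7.png

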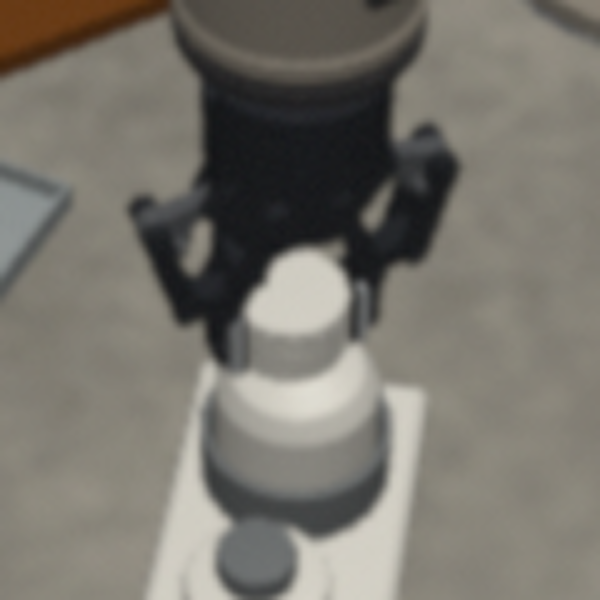

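{"name": "arm_command", "arguments": {"rotation": [[0,0,0],[0,0,0]], "translation": [[0,0,0],[0,0,0]], "gripper": [0,0]}}

```text
time: 5.65
tcp_pos: [0.5053, -0.0341, 0.1057]
eef_rot: [-0.735, 1.749, -1.754]
force: [7.0, -11.5, -2.2]
grip_width: 0.049
```

```bash
python3 -c "
from h import *
rel([.5035,-.0325,.103])
"
```

```text
t 5.65 tcp [ 0.5053 -0.0341  0.1057] w 0.049 F [  7.  -11.5  -2.2] M [-2.51 -1.56 -0.08]
q [ 0.248  0.335 -0.362  2.076  0.173  0.756 -0.996]
axes x,y,z (cols):
 [[-0.699  0.003  0.715]
 [-0.715 -0.002 -0.699]
 [-0.001 -1.     0.003]]
jaw yaw -44.34
delta tool mm [ 0.1  2.7 -2.5]
tilt fix tool [-0.0033 -0.     -0.001 ]
```

{"name": "arm_command", "arguments": {"rotation": [[0,0,0],[0,0,0]], "translation": [[0.5,0,2.5],[0,0,0]], "gripper": [0,0]}}

```text
time: 5.82
tcp_pos: [0.5057, -0.0344, 0.1053]
eef_rot: [-0.738, 1.751, -1.751]
force: [1.5, -1.7, 3.5]
grip_width: 0.0485
```

```bash
python3 -c "
from h import *
rel([.5035,-.0325,.103])
"
```

```text
t 5.82 tcp [ 0.5057 -0.0344  0.1053] w 0.0485 F [ 1.5 -1.7  3.5] M [-0.26 -0.18 -0.03]
q [ 0.25   0.337 -0.363  2.074  0.172  0.758 -0.992]
axes x,y,z (cols):
 [[-0.698  0.001  0.716]
 [-0.716  0.    -0.698]
 [-0.001 -1.     0.   ]]
jaw yaw -44.25
delta tool mm [ 0.2  2.3 -2.9]
tilt fix tool [-0.0004  0.     -0.0006]
```

{"name": "arm_command", "arguments": {"rotation": [[0,-0.1,0],[0,-0.1,0],[0,-0.1,0]], "translation": [[0,0,0],[0,0,0],[0,0,0]], "gripper": [0,0,0]}}

```text
time: 6.07
tcp_pos: [0.5062, -0.0338, 0.1054]
eef_rot: [-0.949, 1.543, -1.544]
force: [-4.7, 4.6, 1.1]
grip_width: 0.0488
```

```bash
python3 -c "
from h import *
rel([.5035,-.0325,.103])
"
```

```text
t 6.07 tcp [ 0.5062 -0.0338  0.1054] w 0.0488 F [-4.7  4.6  1.1] M [0.99 0.95 0.06]
q [ 0.302  0.345 -0.426  2.071  0.203  0.764 -0.716]
axes x,y,z (cols):
 [[-0.45   0.002  0.893]
 [-0.893  0.    -0.45 ]
 [-0.001 -1.     0.001]]
jaw yaw -26.75
delta tool mm [ 0.1  2.4 -3. ]
tilt fix tool [-0.0015  0.     -0.0012]
```

{"name": "arm_command", "arguments": {"rotation": [[0,-0.08,0],[0,-0.08,0],[0,-0.08,0],[0,0,0]], "translation": [[0,0,-0.7],[0,0,0],[0,0,0],[0,0,0]], "gripper": [0,0,0,0]}}

```text
time: 6.4
tcp_pos: [0.5045, -0.0331, 0.1049]
eef_rot: [-1.093, 1.375, -1.373]
force: [-2.4, 6.3, 0.5]
grip_width: 0.0488
```

```bash
python3 -c "
from h import *
rel([.5035,-.0325,.103])
"
```

```text
t 6.4 tcp [ 0.5045 -0.0331  0.1049] w 0.0488 F [-2.4  6.3  0.5] M [1.27 0.56 0.01]
q [ 0.344  0.351 -0.478  2.071  0.228  0.77  -0.5  ]
axes x,y,z (cols):
 [[-0.225 -0.     0.974]
 [-0.974  0.001 -0.225]
 [-0.001 -1.    -0.001]]
jaw yaw -12.99
delta tool mm [-0.3  1.9 -1.1]
tilt fix tool [ 0.0005 -0.     -0.0008]
```

{"name": "arm_command", "arguments": {"rotation": [[0,0,0],[0,0,0],[0,0,0]], "translation": [[-0.8,-2,-0.5],[0,-1.5,0],[0,0,0]], "gripper": [0,0,0]}}

```text
time: 6.65
tcp_pos: [0.5034, -0.0329, 0.1077]
eef_rot: [-1.091, 1.38, -1.378]
force: [1.6, 2.3, -19.1]
grip_width: 0.0485
```

```bash
python3 -c "
from h import *
rel([.5035,-.0325,.103])
"
```

```text
t 6.65 tcp [ 0.5034 -0.0329  0.1077] w 0.0485 F [  1.6   2.3 -19.1] M [ 0.79 -0.36  0.01]
q [ 0.344  0.346 -0.478  2.07   0.224  0.776 -0.503]
axes x,y,z (cols):
 [[-0.231 -0.002  0.973]
 [-0.973  0.    -0.231]
 [ 0.    -1.    -0.002]]
jaw yaw -13.33
delta tool mm [-0.4  4.7 -0. ]
tilt fix tool [ 0.0018 -0.      0.0001]
```

{"name": "arm_command", "arguments": {"rotation": [[0,0,0],[0,0,0]], "translation": [[0,1,0],[0,0,0]], "gripper": [0,0]}}

```text
time: 6.82
tcp_pos: [0.5043, -0.0329, 0.1074]
eef_rot: [-1.09, 1.378, -1.378]
force: [-2.1, 4.5, -6.7]
grip_width: 0.0491
```

```bash
python3 -c "
from h import *
rel([.5035,-.0325,.103])
"
```

```text
t 6.82 tcp [ 0.5043 -0.0329  0.1074] w 0.0491 F [-2.1  4.5 -6.7] M [0.88 0.42 0.03]
q [ 0.343  0.347 -0.477  2.07   0.225  0.774 -0.504]
axes x,y,z (cols):
 [[-0.23  -0.     0.973]
 [-0.973  0.    -0.23 ]
 [-0.    -1.    -0.   ]]
jaw yaw -13.31
delta tool mm [-0.2  4.4 -0.8]
tilt fix tool [ 0.0002  0.     -0.    ]
```

{"name": "arm_command", "arguments": {"rotation": [[0,-0.05,0],[0,-0.05,0],[0,0,0]], "translation": [[0,0,0],[0,0,0],[0,0,0]], "gripper": [0,0,0]}}

```text
time: 7.07
tcp_pos: [0.5046, -0.0329, 0.1074]
eef_rot: [-1.145, 1.304, -1.304]
force: [0.6, 4.4, -8.1]
grip_width: 0.0486
```

{"name": "arm_command", "arguments": {"rotation": [[0,-0.05,0],[0,-0.05,0],[0,0,0]], "translation": [[0,0,0],[0,0,0],[0,0,0]], "gripper": [0,0,0]}}

```text
time: 7.32
tcp_pos: [0.5045, -0.0328, 0.1074]
eef_rot: [-1.194, 1.232, -1.232]
force: [-0.0, 4.3, -8.5]
grip_width: 0.0487
```

{"name": "arm_command", "arguments": {"rotation": [[0,-0.05,0],[0,-0.05,0],[0,0,0]], "translation": [[0,0,0],[0,0,0],[0,0,0]], "gripper": [0,0,0]}}

```text
time: 7.57
tcp_pos: [0.5044, -0.0329, 0.1074]
eef_rot: [-1.24, 1.159, -1.159]
force: [0.3, 5.2, -6.9]
grip_width: 0.0489
```

```bash
python3 -c "
from h import *
rel([.5035,-.0325,.103])
"
```

```text
t 7.57 tcp [ 0.5044 -0.0329  0.1074] w 0.0489 F [ 0.3  5.2 -6.9] M [1.15 0.05 0.1 ]
q [ 0.396  0.357 -0.54   2.067  0.258  0.782 -0.233]
axes x,y,z (cols):
 [[ 0.068  0.     0.998]
 [-0.998  0.     0.068]
 [-0.    -1.     0.   ]]
jaw yaw 3.89
delta tool mm [-0.4  4.4 -0.9]
tilt fix tool [-0.      0.     -0.0003]
```

{"name": "arm_command", "arguments": {"rotation": [[0,-0.05,0],[0,-0.05,0],[0,0,0]], "translation": [[-0.4,0,0],[0,0,0],[0,0,0]], "gripper": [0,0,0]}}

```text
time: 7.82
tcp_pos: [0.5043, -0.0326, 0.1074]
eef_rot: [-1.284, 1.085, -1.085]
force: [-1.0, 3.8, -6.5]
grip_width: 0.0486
```

{"name": "arm_command", "arguments": {"rotation": [[0,-0.05,0],[0,-0.05,0],[0,0,0]], "translation": [[0,0,0],[0,0,0],[0,0,0]], "gripper": [0,0,0]}}

```text
time: 8.07
tcp_pos: [0.5043, -0.0326, 0.1074]
eef_rot: [-1.324, 1.011, -1.01]
force: [-1.6, 4.1, -6.1]
grip_width: 0.0486
```

```bash
python3 -c "
from h import *
rel([.5035,-.0325,.103])
"
```

```text
t 8.07 tcp [ 0.5043 -0.0326  0.1074] w 0.0486 F [-1.6  4.1 -6.1] M [1.05 0.3  0.06]
q [ 0.431  0.365 -0.583  2.065  0.28   0.788 -0.055]
axes x,y,z (cols):
 [[ 0.264 -0.     0.965]
 [-0.965  0.     0.264]
 [-0.    -1.    -0.   ]]
jaw yaw 15.28
delta tool mm [-0.3  4.4 -0.7]
tilt fix tool [ 0.0001 -0.     -0.0002]
```

{"name": "arm_command", "arguments": {"rotation": [[0,-0.05,0],[0,-0.05,0],[0,0,0]], "translation": [[0,0,0],[0,0,0],[0,0,0]], "gripper": [0,0,0]}}

```text
time: 8.32
tcp_pos: [0.5043, -0.0326, 0.1074]
eef_rot: [-1.361, 0.935, -0.935]
force: [-0.8, 4.3, -5.6]
grip_width: 0.0488
```

{"name": "arm_command", "arguments": {"rotation": [[0,-0.05,0],[0,-0.05,0],[0,0,0]], "translation": [[0,0,0],[0,0,0],[0,0,0]], "gripper": [0,0,0]}}

```text
time: 8.57
tcp_pos: [0.5043, -0.0326, 0.1074]
eef_rot: [-1.394, 0.859, -0.859]
force: [-1.5, 4.7, -5.6]
grip_width: 0.0487
```

{"name": "arm_command", "arguments": {"rotation": [[0,-0.05,0],[0,-0.05,0],[0,0,0]], "translation": [[0,0,0],[0,0,0],[0,0,0]], "gripper": [0,0,0]}}

```text
time: 8.82
tcp_pos: [0.5042, -0.0325, 0.1073]
eef_rot: [-1.425, 0.783, -0.782]
force: [-2.9, 5.2, -5.0]
grip_width: 0.0487
```

{"name": "arm_command", "arguments": {"rotation": [[0,-0.05,0],[0,-0.05,0],[0,0,0]], "translation": [[0,0,0],[0,0,0],[0,0,0]], "gripper": [0,0,0]}}

```text
time: 9.07
tcp_pos: [0.5042, -0.0326, 0.1074]
eef_rot: [-1.453, 0.706, -0.706]
force: [-2.2, 4.9, -4.7]
grip_width: 0.0485
```

```bash
python3 -c "
from h import *
rel([.5035,-.0325,.103])
"
```

```text
t 9.07 tcp [ 0.5042 -0.0326  0.1074] w 0.0485 F [-2.2  4.9 -4.7] M [ 1.21  0.6  -0.02]
q [ 0.501  0.383 -0.669  2.061  0.328  0.802  0.303]
axes x,y,z (cols):
 [[ 0.618 -0.     0.786]
 [-0.786  0.     0.618]
 [-0.    -1.    -0.   ]]
jaw yaw 38.18
delta tool mm [-0.5  4.4 -0.5]
tilt fix tool [ 0.0002  0.     -0.0003]
```

{"name": "arm_command", "arguments": {"rotation": [[0,0,0],[0,-0.05,0],[0,-0.05,0],[0,0,0]], "translation": [[-0.3,-0.3,0],[0,0,0],[0,0,0],[0,0,0]], "gripper": [0,0,0,0]}}

```text
time: 9.4
tcp_pos: [0.5039, -0.0324, 0.1075]
eef_rot: [-1.478, 0.629, -0.628]
force: [-1.7, 4.0, -5.7]
grip_width: 0.0489
```

{"name": "arm_command", "arguments": {"rotation": [[0,-0.05,0],[0,-0.05,0],[0,0,0]], "translation": [[0,0,0],[0,0,0],[0,0,0]], "gripper": [0,0,0]}}

```text
time: 9.65
tcp_pos: [0.504, -0.0325, 0.1076]
eef_rot: [-1.5, 0.552, -0.551]
force: [-2.7, 4.7, -4.1]
grip_width: 0.0483
```

```bash
python3 -c "
from h import *
rel([.5035,-.0325,.103])
"
```

```text
t 9.65 tcp [ 0.504  -0.0325  0.1076] w 0.0483 F [-2.7  4.7 -4.1] M [ 0.86  0.59 -0.03]
q [ 0.536  0.392 -0.712  2.059  0.352  0.811  0.48 ]
axes x,y,z (cols):
 [[ 0.762 -0.     0.648]
 [-0.648  0.     0.762]
 [-0.    -1.    -0.   ]]
jaw yaw 49.63
delta tool mm [-0.3  4.6 -0.3]
tilt fix tool [ 0.0003  0.     -0.0003]
```

{"name": "arm_command", "arguments": {"rotation": [[0,0,0],[0,0,0]], "translation": [[0,-0.6,0],[0,0,0]], "gripper": [0,0]}}

```text
time: 9.82
tcp_pos: [0.5037, -0.0326, 0.108]
eef_rot: [-1.499, 0.554, -0.552]
force: [-1.3, 4.7, -11.6]
grip_width: 0.0484
```

{"name": "arm_command", "arguments": {"rotation": [[0,-0.05,0],[0,-0.05,0],[0,0,0]], "translation": [[0,0,0],[0,0,0],[0,0,0]], "gripper": [0,0,0]}}

```text
time: 10.07
tcp_pos: [0.5039, -0.0324, 0.1081]
eef_rot: [-1.519, 0.472, -0.471]
force: [-4.1, 4.0, -7.9]
grip_width: 0.0487
```

```bash
python3 -c "
from h import *
rel([.5035,-.0325,.103])
s=cam('scene'); im=s.img[:,:,::-1].copy(); 
cv2.imwrite('pics/s8.png',cv2.resize(im[190:310,280:400],(600,600),interpolation=cv2.INTER_CUBIC))
"
```

```text
t 10.07 tcp [ 0.5039 -0.0324  0.1081] w 0.0487 F [-4.1  4.  -7.9] M [0.82 0.52 0.02]
q [ 0.554  0.397 -0.735  2.058  0.364  0.816  0.572]
axes x,y,z (cols):
 [[ 0.824 -0.001  0.567]
 [-0.567  0.     0.824]
 [-0.001 -1.    -0.   ]]
jaw yaw 55.49
delta tool mm [-0.3  5.1 -0.3]
tilt fix tool [ 0.0003  0.     -0.0005]
```

View pics/s8.png

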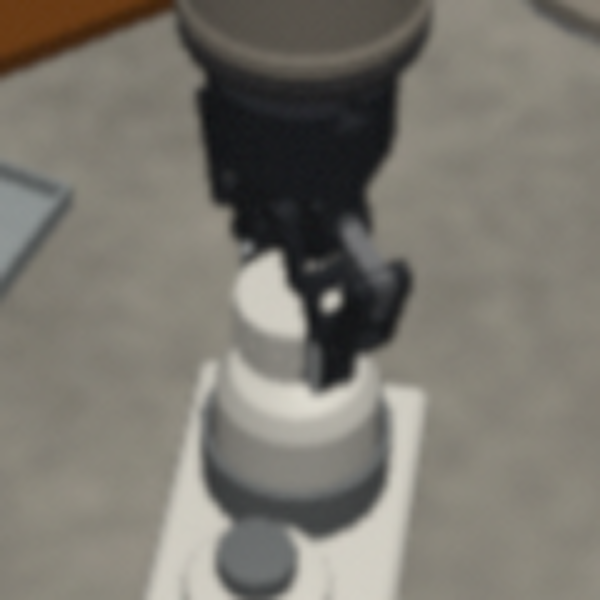

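{"name": "arm_command", "arguments": {"rotation": [[0,-0.05,0],[0,-0.05,0],[0,0,0]], "translation": [[0,0,0],[0,0,0],[0,0,0]], "gripper": [0,0,0]}}

```text
time: 10.37
tcp_pos: [0.5041, -0.0324, 0.1083]
eef_rot: [-1.535, 0.394, -0.394]
force: [-4.1, 5.0, -3.1]
grip_width: 0.0486
```

```bash
python3 -c "
from h import *
rel([.5035,-.0325,.103])
"
```

```text
t 10.37 tcp [ 0.5041 -0.0324  0.1083] w 0.0486 F [-4.1  5.  -3.1] M [ 0.88  0.71 -0.06]
q [ 0.571  0.403 -0.757  2.057  0.377  0.821  0.66 ]
axes x,y,z (cols):
 [[ 0.876 -0.     0.481]
 [-0.481  0.     0.876]
 [-0.    -1.    -0.   ]]
jaw yaw 61.22
delta tool mm [-0.4  5.3 -0.4]
tilt fix tool [ 0.0001  0.     -0.0003]
```

{"name": "arm_command", "arguments": {"rotation": [[0,0,0],[0,0,0]], "translation": [[0,-0.6,0],[0,0,0]], "gripper": [0,0]}}

```text
time: 10.53
tcp_pos: [0.504, -0.0325, 0.109]
eef_rot: [-1.535, 0.397, -0.396]
force: [-4.5, 3.9, -1.4]
grip_width: 0.0489
```

{"name": "arm_command", "arguments": {"rotation": [[0,0,0],[0,0,0],[0,0,0]], "translation": [[0.3,-1,0.5],[0,-0.5,0],[0,0,0]], "gripper": [0,0,0]}}

```text
time: 10.78
tcp_pos: [0.5043, -0.0324, 0.1104]
eef_rot: [-1.535, 0.397, -0.396]
force: [-5.8, 3.8, -2.8]
grip_width: 0.0485
```

{"name": "arm_command", "arguments": {"rotation": [[0,0,0],[0,0,0],[0,0,0]], "translation": [[-0.8,-1,-0.5],[0,-2,0],[0,0,0]], "gripper": [0,0,0]}}

```text
time: 11.03
tcp_pos: [0.5039, -0.0324, 0.1138]
eef_rot: [-1.535, 0.395, -0.396]
force: [-3.9, 1.8, 0.3]
grip_width: 0.0488
```

{"name": "arm_command", "arguments": {"rotation": [[0,0,0],[0,0,0],[0,0,0],[0,0,0]], "translation": [[-0.4,-3,0],[0,-5,0],[0,-5,0],[0,0,0]], "gripper": [0,0,0,0]}}

```text
time: 11.37
tcp_pos: [0.5045, -0.0322, 0.1278]
eef_rot: [-1.534, 0.393, -0.397]
force: [0.9, -0.2, -0.6]
grip_width: 0.0486
```

```bash
python3 -c "
from h import *
rel([.5035,-.0325,.103])
s=cam('scene'); im=s.img[:,:,::-1].copy(); 
cv2.imwrite('pics/s9.png',cv2.resize(im[190:310,280:400],(600,600),interpolation=cv2.INTER_CUBIC))
"
```

```text
t 11.37 tcp [ 0.5045 -0.0322  0.1278] w 0.0486 F [ 0.9 -0.2 -0.6] M [-0.02 -0.01 -0.01]
q [ 0.59   0.374 -0.775  2.043  0.347  0.853  0.685]
axes x,y,z (cols):
 [[ 0.876  0.003  0.482]
 [-0.482 -0.     0.876]
 [ 0.002 -1.     0.001]]
jaw yaw 61.16
delta tool mm [-0.8 24.8 -0.8]
tilt fix tool [-0.0009  0.      0.0024]
```

View pics/s9.png

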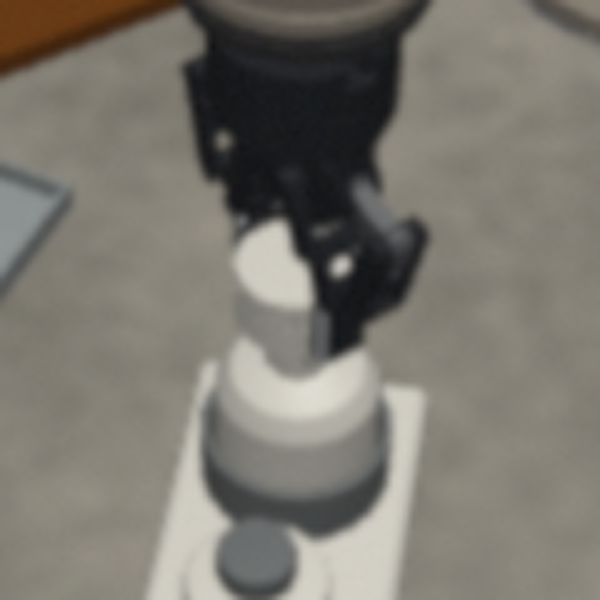

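{"name": "arm_command", "arguments": {"rotation": [[0,0,0],[0,0,0],[0,0,0],[0,0,0],[0,0,0]], "translation": [[0,-10,0],[0,-20,0],[0,-25,0],[0,-15,0],[0,-5,0]], "gripper": [0,0,0,0,0]}}

```text
time: 11.83
tcp_pos: [0.5045, -0.0319, 0.2042]
eef_rot: [-1.534, 0.392, -0.397]
force: [-0.1, 0.0, -0.3]
grip_width: 0.0486
```

{"name": "arm_command", "arguments": {"rotation": [[0,0,0],[0,0,0],[0,0,0],[0,0,0],[0,0,0]], "translation": [[4,0,-12],[8,0,-22],[9,0,-28],[9,0,-28],[9,0,-28]], "gripper": [0,0,0,0,0]}}

```text
time: 12.25
tcp_pos: [0.4801, -0.1554, 0.2013]
eef_rot: [-1.535, 0.394, -0.394]
force: [-0.4, 0.1, 0.1]
grip_width: 0.0485
```

{"name": "arm_command", "arguments": {"rotation": [[0,0,0],[0,0,0],[0,0,0],[0,0,0],[0,0,0]], "translation": [[9,0,-28],[9,0,-28],[9,0,-26],[8,0,-22],[4,0,-12]], "gripper": [0,0,0,0,0]}}

```text
time: 12.67
tcp_pos: [0.4579, -0.2775, 0.201]
eef_rot: [-1.534, 0.397, -0.396]
force: [-0.6, 0.2, -0.8]
grip_width: 0.0485
```

{"name": "arm_command", "arguments": {"rotation": [[0,0,0],[0,0,0],[0,0,0]], "translation": [[0,0,0],[0,0,0],[0,0,0]], "gripper": [0,0,0]}}

```text
time: 12.92
tcp_pos: [0.4593, -0.2733, 0.2013]
eef_rot: [-1.534, 0.393, -0.393]
force: [0.4, -0.6, -0.9]
grip_width: 0.0486
```

```bash
python3 -c "
from h import *
rel([.458,-.292,.03])
s=cam('scene'); im=s.img[:,:,::-1].copy(); k=cam('top')
cv2.imwrite('pics/s10.png',np.hstack([cv2.resize(im[120:320,200:400],(400,400)),cv2.resize(k.img[140:340,250:450,::-1],(400,400))]))
for n,c in (('scene',s),('top',k)):
  for r in regions_of(n,'tray')[:4]:
    m=r['region']
    if c.img[m].mean(0)@[1,0,-1]>15: continue
    bx=cv2.boxPoints(cv2.minAreaRect(np.argwhere(m)[:,::-1].astype(np.float32))); cc=c.onz(bx,.014); print(n,m.sum(),cc.mean(0),cc.round(3).tolist())
"
```

```text
t 12.92 tcp [ 0.4593 -0.2733  0.2013] w 0.0486 F [ 0.4 -0.6 -0.9] M [ 0.03 -0.02 -0.01]
q [ 1.01   0.302 -0.701  1.918  0.229  1.002  1.276]
axes x,y,z (cols):
 [[ 0.877  0.     0.481]
 [-0.481  0.001  0.877]
 [-0.    -1.     0.001]]
jaw yaw 61.26
delta tool mm [  7.9 171.3 -17.1]
tilt fix tool [-0.0005 -0.     -0.0003]
scene 2759 [ 0.45934017 -0.29167604  0.014     ] [[0.54, -0.361, 0.014], [0.377, -0.419, 0.014], [0.383, -0.212, 0.014], [0.538, -0.175, 0.014]]
top 652 [ 0.4560557  -0.24483172  0.014     ] [[0.526, -0.218, 0.014], [0.525, -0.274, 0.014], [0.386, -0.271, 0.014], [0.387, -0.215, 0.014]]
```

View pics/s10.png

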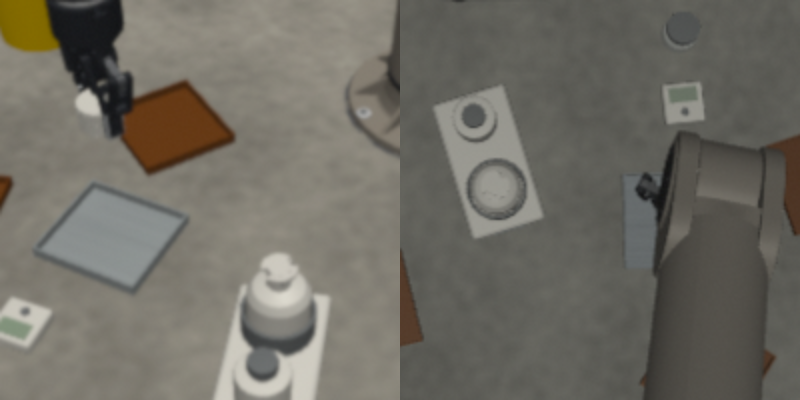

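{"name": "arm_command", "arguments": {"rotation": [[0,0,0],[0,0,0],[0,0,0],[0,0,0],[0,0,0]], "translation": [[8,0,-17],[0,15,0],[0,30,0],[0,35,0],[0,30,0]], "gripper": [0,0,0,0,0]}}

```text
time: 13.53
tcp_pos: [0.4578, -0.2929, 0.09]
eef_rot: [-1.535, 0.393, -0.394]
force: [0.9, -1.0, -1.5]
grip_width: 0.0484
```

{"name": "arm_command", "arguments": {"rotation": [[0,0,0],[0,0,0],[0,0,0],[0,0,0],[0,0,0]], "translation": [[0,25,0],[0,15,0],[0,10,0],[0,10,0],[0,0,0]], "gripper": [0,0,0,0,0]}}

```text
time: 13.95
tcp_pos: [0.4575, -0.2928, 0.0302]
eef_rot: [-1.534, 0.395, -0.393]
force: [-0.4, 0.2, -0.5]
grip_width: 0.0486
```

```bash
python3 -c "
from h import *
rel([.457,-.292,.0])
s=cam('scene'); im=s.img[:,:,::-1].copy(); 
cv2.imwrite('pics/s11.png',cv2.resize(im[180:280,200:320],(720,600),interpolation=cv2.INTER_CUBIC))
"
```

```text
t 13.95 tcp [ 0.4575 -0.2928  0.0302] w 0.0486 F [-0.4  0.2 -0.5] M [ 0.04  0.07 -0.01]
q [ 0.911  0.547 -0.572  2.022  0.452  0.7    1.121]
axes x,y,z (cols):
 [[ 0.876 -0.001  0.481]
 [-0.481  0.001  0.876]
 [-0.001 -1.     0.   ]]
jaw yaw 61.22
delta tool mm [-0.8 30.2  0.5]
tilt fix tool [-0.0003  0.     -0.0014]
```

View pics/s11.png

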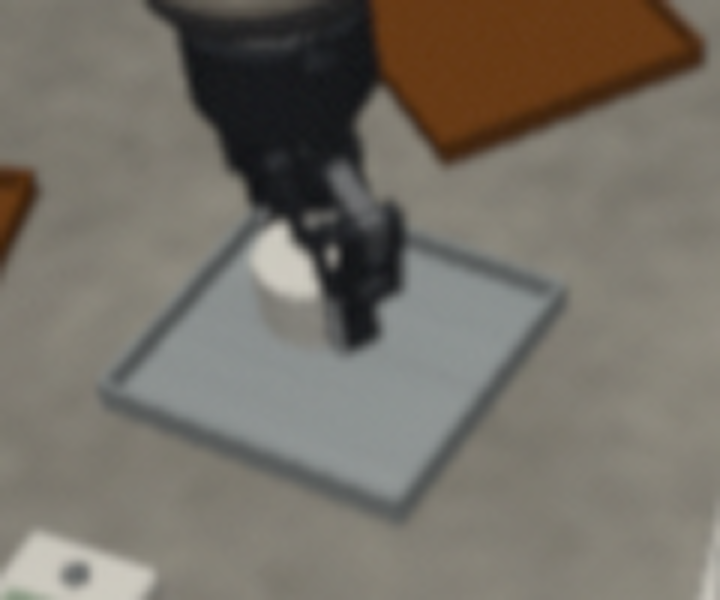

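{"name": "arm_command", "arguments": {"rotation": [[0,0,0],[0,0,0],[0,0,0],[0,0,0]], "translation": [[0,10,0],[0,8,0],[0,6,0],[0,0,0]], "gripper": [0,0,0,0]}}

```text
time: 14.33
tcp_pos: [0.4572, -0.2931, 0.0062]
eef_rot: [-1.534, 0.395, -0.393]
force: [0.2, -0.3, 0.3]
grip_width: 0.0487
```

{"name": "arm_command", "arguments": {"rotation": [[0,0,0],[0,0,0]], "translation": [[0,2,0],[0,0,0]], "gripper": [0,0]}}

```text
time: 14.5
tcp_pos: [0.4578, -0.2933, 0.0052]
eef_rot: [-1.534, 0.394, -0.394]
force: [-1.0, -0.6, -0.1]
grip_width: 0.0488
```

{"name": "arm_command", "arguments": {"rotation": [[0,0,0],[0,0,0]], "translation": [[0,1,0],[0,0,0]], "gripper": [0,0]}}

```text
time: 14.67
tcp_pos: [0.4579, -0.2935, 0.0044]
eef_rot: [-1.535, 0.394, -0.394]
force: [0.2, 0.3, 0.6]
grip_width: 0.0491
```

{"name": "arm_command", "arguments": {"rotation": [[0,0,0],[0,0,0]], "translation": [[0,1,0],[0,0,0]], "gripper": [0,0]}}

```text
time: 14.83
tcp_pos: [0.4578, -0.2934, 0.0033]
eef_rot: [-1.535, 0.394, -0.394]
force: [-0.3, -0.0, -0.4]
grip_width: 0.0484
```

{"name": "arm_command", "arguments": {"rotation": [[0,0,0],[0,0,0]], "translation": [[0,1,0],[0,0,0]], "gripper": [0,0]}}

```text
time: 15.0
tcp_pos: [0.4577, -0.2934, 0.0022]
eef_rot: [-1.535, 0.394, -0.394]
force: [-0.7, -0.2, -0.0]
grip_width: 0.0488
```

{"name": "arm_command", "arguments": {"rotation": [[0,0,0],[0,0,0]], "translation": [[0,1,0],[0,0,0]], "gripper": [0,0]}}

```text
time: 15.17
tcp_pos: [0.4577, -0.2933, 0.0012]
eef_rot: [-1.535, 0.394, -0.394]
force: [-0.9, -0.6, -1.1]
grip_width: 0.0485
```

{"name": "arm_command", "arguments": {"rotation": [[0,0,0],[0,0,0]], "translation": [[0,0.7,0],[0,0,0]], "gripper": [0,0]}}

```text
time: 15.33
tcp_pos: [0.4577, -0.2933, 0.0005]
eef_rot: [-1.534, 0.394, -0.394]
force: [-0.3, 0.1, 0.7]
grip_width: 0.0488
```

{"name": "arm_command", "arguments": {"rotation": [[0,0,0],[0,0,0]], "translation": [[0,0.7,0],[0,0,0]], "gripper": [0,0]}}

```text
time: 15.5
tcp_pos: [0.4578, -0.2934, 0.0004]
eef_rot: [-1.535, 0.394, -0.394]
force: [-3.8, 1.4, 11.6]
grip_width: 0.0487
```

{"name": "arm_command", "arguments": {"rotation": [[0,0,0],[0,0,0]], "translation": [[0,0.7,0],[0,0,0]], "gripper": [0,0]}}

```text
time: 15.67
tcp_pos: [0.4578, -0.2934, 0.0003]
eef_rot: [-1.536, 0.394, -0.394]
force: [-8.7, 3.4, 26.5]
grip_width: 0.0489
```

{"name": "arm_command", "arguments": {"rotation": [[0,0,0],[0,0,0]], "translation": [[0,-1.2,0],[0,0,0]], "gripper": [0,0]}}

```text
time: 15.83
tcp_pos: [0.4579, -0.2935, 0.0007]
eef_rot: [-1.535, 0.394, -0.395]
force: [0.5, -0.1, -0.5]
grip_width: 0.0486
```

{"name": "arm_command", "arguments": {"rotation": [[0,0,0],[0,0,0],[0,0,0],[0,0,0],[0,0,0]], "translation": [[0,0,0],[0,0,0],[0,0,0],[0,0,0],[0,0,0]], "gripper": [0.6,0.65,0.7,0.75,0.8]}}

```text
time: 16.25
tcp_pos: [0.4578, -0.2933, 0.0003]
eef_rot: [-1.534, 0.394, -0.394]
force: [-0.4, -0.2, -0.1]
grip_width: 0.0682
```

```bash
python3 -c "
from h import *
rel([.457,-.292,.1])
s=cam('scene'); im=s.img[:,:,::-1].copy(); 
cv2.imwrite('pics/s12.png',cv2.resize(im[180:280,200:320],(720,600),interpolation=cv2.INTER_CUBIC))
"
```

```text
t 16.25 tcp [ 4.578e-01 -2.933e-01  3.000e-04] w 0.0682 F [-0.4 -0.2 -0.1] M [ 0.04 -0.01  0.03]
q [ 0.883  0.592 -0.539  2.032  0.495  0.646  1.084]
axes x,y,z (cols):
 [[ 0.876 -0.     0.482]
 [-0.482  0.     0.876]
 [-0.    -1.     0.   ]]
jaw yaw 61.19
delta tool mm [ -1.3 -99.7   0.8]
tilt fix tool [-0.0001  0.     -0.0001]
```

View pics/s12.png

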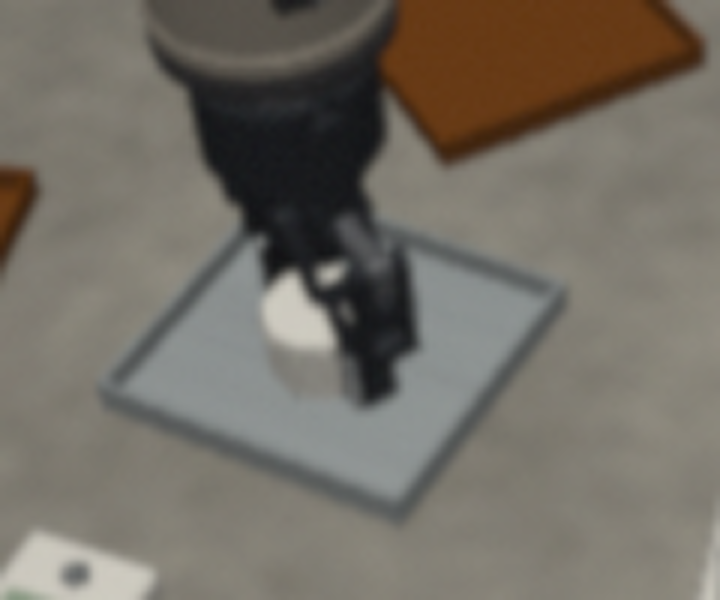

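{"name": "arm_command", "arguments": {"rotation": [[0,0,0],[0,0,0],[0,0,0],[0,0,0],[0,0,0]], "translation": [[0,-5,0],[0,-10,0],[0,-20,0],[0,-25,0],[0,-30,0]], "gripper": [0.85,0.85,0.85,0.85,0.85]}}

```text
time: 16.72
tcp_pos: [0.4572, -0.2928, 0.0914]
eef_rot: [-1.534, 0.395, -0.393]
force: [1.2, -0.7, 0.2]
grip_width: 0.0729
```

{"name": "arm_command", "arguments": {"rotation": [[0,0,0],[0,0,0],[0,0,0],[0,0,0],[0,0,0]], "translation": [[0,-30,0],[0,-30,0],[0,-30,0],[0,-20,0],[0,0,0]], "gripper": [0.85,0.85,0.85,0.85,0.85]}}

```text
time: 17.13
tcp_pos: [0.4595, -0.2939, 0.2056]
eef_rot: [-1.537, 0.39, -0.399]
force: [0.6, 0.8, -0.2]
grip_width: 0.0726
```

```bash
python3 -c "
from h import *
rel([.457,-.292,.2])
s=cam('scene'); k=cam('top')
cv2.imwrite('pics/s13.png',s.img[:,:,::-1]); cv2.imwrite('pics/s13z.png',cv2.resize(s.img[200:350,200:400,::-1],(800,600),interpolation=cv2.INTER_CUBIC))
a=cv2.imread('pics/scene0.png').astype(int); d=np.abs(a-s.img[:,:,::-1]).max(2)>40; cv2.imwrite('pics/diff.png',d*255)
for n in ('cap','tip_box','beaker','specimen_jar','timer','stopper','tray'): print(n,[(np.round(x['at']).tolist(),round(x['p'],2)) for x in search_frame('scene',n)][:4])
"
```

```text
t 17.13 tcp [ 0.4595 -0.2939  0.2056] w 0.0726 F [ 0.6  0.8 -0.2] M [-0.01 -0.04 -0.02]
q [ 1.036  0.312 -0.698  1.895  0.237  1.011  1.304]
axes x,y,z (cols):
 [[ 0.876  0.005  0.482]
 [-0.482 -0.004  0.876]
 [ 0.006 -1.    -0.001]]
jaw yaw 61.2
delta tool mm [-3.2  5.6  0.5]
tilt fix tool [ 0.001  -0.      0.0063]
cap []
tip_box [([500.0, 330.0], 0.84)]
beaker [([445.0, 425.0], 0.67)]
specimen_jar [([179.0, 307.0], 0.61)]
timer [([208.0, 280.0], 0.95)]
stopper []
tray [([444.0, 268.0], 0.86), ([260.0, 242.0], 0.81), ([285.0, 182.0], 0.7), ([169.0, 229.0], 0.67)][ WARN:0@1.740] global loadsave.cpp:1063 imwrite_ Unsupported depth image for selected encoder is fallbacked to CV_8U.
```

View pics/s13.png

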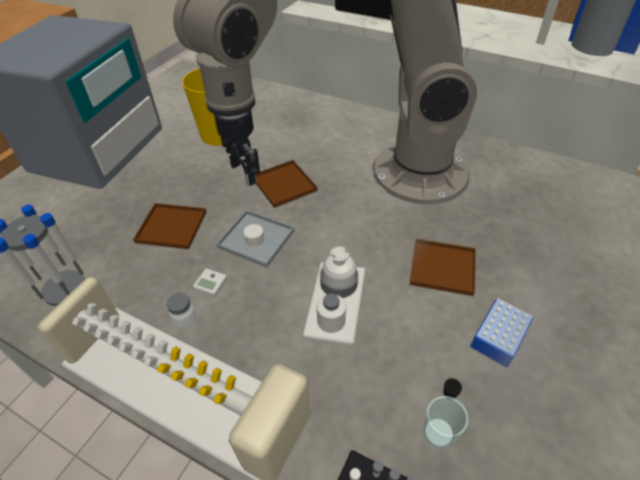

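View pics/s13z.png

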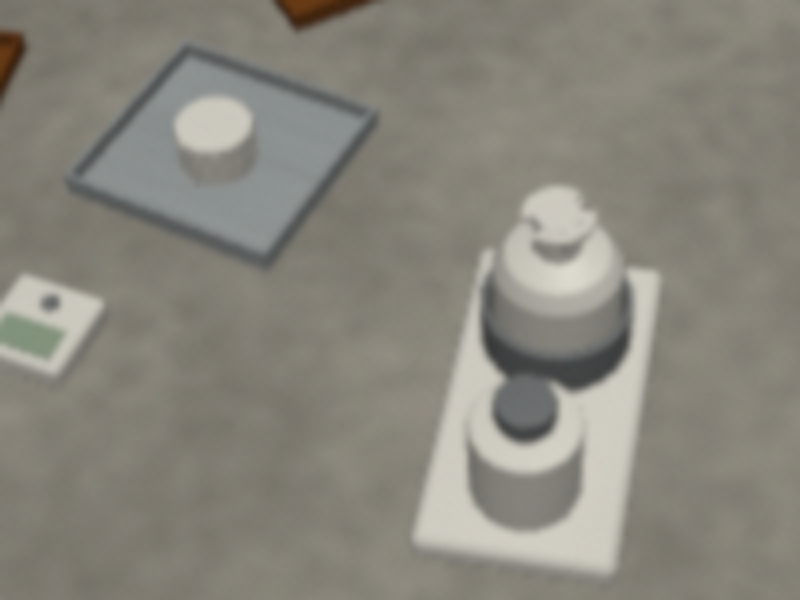

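View pics/diff.png

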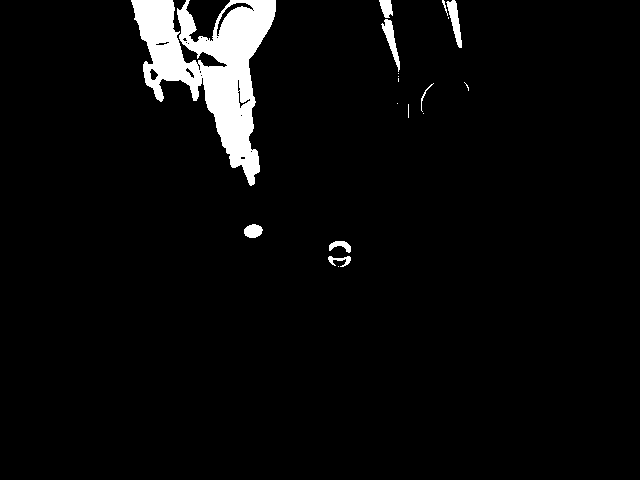

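{"name": "arm_command", "arguments": {"rotation": [[0,0,0],[0,0,0],[0,0,0]], "translation": [[0,0,0],[0,0,0],[0,0,0]], "gripper": [0.85,0.85,0.85]}}

```text
time: 17.83
tcp_pos: [0.4578, -0.2933, 0.2003]
eef_rot: [-1.534, 0.394, -0.394]
force: [-0.9, -0.3, -0.0]
grip_width: 0.0724
```

```bash
python3 -c "
from rig import ctrl
print(ctrl.close_job())"
```

```text
the job is handed in; nothing more can be done
None
```

The cap is off the larger bottle and lying top up near the middle of the steel tray. I handed the job in at about 18 s with the arm clear of everything.

- **Cap:** I gripped it, twisted it loose anticlockwise and turned it under a light upward pull. It came free at about 125° without meeting the hard stop, so I lifted it off and set it down.
- **Last pictures:** The cap sits upright in the tray. Comparing with the first scene picture, only the arm and the cap had changed. The bottle, dock, tray and other things show no shift.
- **Forces:** An early lift test reached 19 N, just under the roughly 20 N at which the bottle slips up, and I backed off at once. Pressing the cap onto the tray floor peaked at about 27 N before I eased off and let go. I checked torque only between moves. The highest reading was 0.32 N m, so I did not see the actual break-loose peak.
- **Checks that failed or disagreed:** In the final scene picture the networks did not report the cap or the stopper. I confirmed both by eye and by the picture comparison. At the start, the scene camera's cap outline was wrongly placed on the beaker, so I located the cap by hand from both views.
- **Not measured:** `bottle_turn` and `bottle_lift` cannot be read directly. That the bottle stayed put rests on the picture comparison and the forces I saw.

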